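Lock the red mask onto its market-stall stand

TASK

Two masks lie on clamp stands on the stall table. Lock the horned red mask's stand: turn the black knob on that stand clockwise (seen from above), from its white mark towards its green mark, until it clicks past its detent and stays locked at the green mark, then let go. Leave the spotted yellow mask's stand unlocked, and leave the blue paint jar standing where it is.

Things in the scene. Friction and masses are not known exactly. Their poses are not given: they have to be found in the camera images.
- red_knob_grip (a point): Black bar knob on the horned red mask's stand, upright axis. Point on the axis, 12 mm below the bar's top, 70 mm above the table. Bar 48 mm long (point x, turns with the knob; white pointer at -x), 14 wide, 36 tall, on a 48 mm disc, its top 24 mm below the point. Fixed collar below: 84 mm wide, white and green ticks. Mask (under 115 mm high) from 105 mm beyond the knob, away from the robot.
- red_knob (a joint): Angle of that knob, rad, growing clockwise from above: 0 at the white tick (unlocked, where it starts), 1.2 at the green tick (locked); hard stops at both. A spring detent resists with up to 0.12 N m, most at the start, and turns it back if let go before 0.65; dead centre is at 0.75, and past 0.85 it clicks over: the spring carries it to the locked stop and keeps it there.
- yellow_knob (a joint): Angle of the look-alike knob on the other stand, that of the spotted yellow mask; same meaning. Starts at 0 (unlocked), to be left so. Both stands are steel plates 290 x 150 x 15 mm fixed to the table, knob at the end nearer the robot; their places (may be swapped) and yaws vary.
- paint_jar: Loose blue paint jar with a white cap, 54 mm diameter, 70 mm high, standing on the table between the two knobs; origin at the centre of its underside, z up.
Not all that is in view belongs to the job. Several things have the shape of the paint_jar; the one meant has the colours described above.

How it is judged:
By the outcome, as a careful person would: the job done as asked, in the order asked, and still so for the second after the job is handed in, with the robot touching nothing.
It also fails if it takes over 35 s, if anything falls off the work surface, if the arm or the gripper's body presses on something with over 40 N, if the wrist force passes 120 N, or if a joint passes its speed limit or range.

ROBOT

A 6-joint arm with a two-finger parallel gripper is mounted at the origin on the work surface. World frame = base frame: x ahead of the robot, y to its left, z up, the work surface at z = 0. Lengths are in m, angles in rad, forces in N, time in s.
With the tool pointing down it reaches from about 0.375 to 0.9 m from the base axis. Payload 3.1 kg.
Tool frame: the origin (TCP) lies on the centre line of the jaws, within the pads' length; the fingertips stand 25 mm ahead of it and the grasp point (between the pads) lies 6 mm ahead of it (robot.nose_length is the y of the fingertips in the tool frame, in m); y points along the fingers, z is the direction in which the jaws open and shut, and the axes are right-handed (so a half turn about y gives the same grasp; the last joint's range is limited). The gripper opens to 87 mm and grips with 3 to 60 N. Pads are 19 mm wide; open, the fingers measure 117 mm over their backs; the gripper's body (75 mm by 190 mm) begins 51 mm behind the grasp point.
Start: joints at [-1.405, 0.527, 1.433, -0, 1.181, -0.178], TCP at [0.211, -0.588, 0.248] pointing down, gripper open.
Joint ranges: [-3.08, 3.08], [-0.75, 2.2], [0.22, 2.44], [-1.43, 4.57], [0, 2.65], [-2.85, 2.85]. Speed limits (rad/s): [2.79, 2.79, 3.14, 3.14, 3.14, 3.14].

INTERFACE

Orientations are given as a unit quaternion [x, y, z, w].
In Python, from rig import robot, eyes, ticket gives the robot as it stands.
- The arm moves only by the tool play_rows, never from a script. Its argument "series" is a list of rows, each a list of 7 numbers: the opening, from 0 (shut) to 1 (fully open), then the shift along the tool's x, y, z scaled (see below), then the turn, a rotation vector about the tool's x, y, z scaled (see below). In form: [[claw, dx, dy, dz, ax, ay, az], ...]. A call has 1 to 12 rows; each row shifts and turns the commanded pose from where the row before left it, along the tool's axes as they then stand; what a row does not reach is not made up. The controller multiplies each number of a shift by 100 mm and each number of a turn by 180 degrees. A row lasts 1/12 s, in which the tool goes at most 41.7 mm and 7.16 degrees, less where a joint would pass 70% of its speed; a pose out of reach is approached as far as the arm can. A call with a number of a shift or a turn outside -1 to 1 is refused whole. A call with a gripper value outside its range is refused whole. The fingers move at their own pace and stop on an object; "grip_force" is the grip in N (left out, the last holds). Time passes only in rows, so rows that do not move let the fingers close. It gives the time, the measured TCP pose, the force and the opening at its end, in the units of the state.
- robot.get_obs(): the state, without advancing time (a new reading comes with each control period).
- eyes.camera(name): name is "side" or "top" or "wrist"; returns the picture (420x560x3 uint8, red, green, blue); there is no depth.
- eyes.camera_params(name): a dict with "K" (3x3 intrinsics, pixels), "rvec" (rotation vector, rad) and "tvec" (3), from world to camera coordinates, as OpenCV has them. Camera axes: x right, y down, z forward; pixel columns grow to the right and rows downward; lengths in m; the calibration is good to about 2 mm. A picture is of the moment at which its call begins: read the wrist's pose just before it. camera_params takes no time and is no camera call; for the wrist camera it gives the pose at the moment of the call.
- ticket.hand_in(): hands the job in, once; it reports no verdict.
The state is a dict: "time": time; "q": joint angles; "joint_velocities": joint speeds; "joint_torque": joint torques, N m; "position": TCP position; "tool_rot": TCP orientation; "ft_force": force on the tool from outside, world axes, zero at the start; "moment": the same for the moment, N m; "grip_width": finger opening in m.
Only numpy, scipy, OpenCV 4.12 (cv2) and the standard library are available. Lean on these libraries where they do the work, as an engineer would, in place of code of your own. Each camera call takes 0.05 s, during which the arm holds its last target.

## Working session

There is one attempt and no reset: what is moved stays moved. The work goes in short steps, Python scripts to look and compute and a tool call to move; the robot and the scene stay as the last step left them, time stands still between calls to the robot, and variables do not carry over. Pictures are saved under pics/ and viewed, and the job is handed in when it is done.

Besides the shell and the picture viewer there is one more tool, called after "Request:" by a JSON object that holds its "api" and its "payload". play_rows: Moves the arm, as the interface text tells. Its arguments: {"type":"object","properties":{"series":{"type":"array","items":{"type":"array","items":{"type":"number"}}},"grip_force":{"type":"number"}},"required":["series"]}

```bash
ls; mkdir -p pics; python3 - <<'E'
from rig import robot, eyes, ticket
import cv2
for n in ("top","side","wrist"):
    cv2.imwrite(f"pics/{n}0.png", cv2.cvtColor(eyes.camera(n),cv2.COLOR_RGB2BGR))
    p=eyes.camera_params(n); print(n,p["K"],p["rvec"],p["tvec"])
print(robot.get_obs())
E
```

```text
pics
top [[475.58343407   0.         278.12894851]
 [  0.         475.58343407 206.34151857]
 [  0.           0.           1.        ]] [ 2.21126555 -2.21336031  0.06674235] [-0.01343523  0.44344383  0.84065711]
side [[474.75041201   0.         281.64144121]
 [  0.         474.75041201 210.15522457]
 [  0.           0.           1.        ]] [ 0.11399567 -2.69378676  1.53578155] [0.43726852 0.09704758 0.87727652]
wrist [[302.93443173   0.         281.83754305]
 [  0.         302.93443173 209.56745161]
 [  0.           0.           1.        ]] [-2.39940606  1.68730713  0.21135481] [-0.62403966 -0.0289364   0.38947604]
{'time': 0.15, 'q': array([-1.40452398e+00,  5.28282191e-01,  1.43358212e+00, -3.38742673e-05,
        1.18141625e+00, -1.78478200e-01]), 'joint_velocities': array([ 0.00171417, -0.00307986, -0.00427731, -0.00313946,  0.00042956,
        0.00117679]), 'joint_torque': array([ 3.90566674e-04, -4.40429950e+01, -1.76841635e+01,  6.33141096e-02,
        5.52329316e-02, -9.21754372e-05]), 'position': array([ 0.21117193, -0.58769844,  0.24678646]), 'tool_rot': array([-0.12129689,  0.69722335, -0.6960297 ,  0.12128202]), 'ft_force': array([-0.2015549 ,  0.81907723, -0.50571999]), 'moment': array([ 0.02448542,  0.03816931, -0.02174303]), 'grip_width': 0.08710737394018815}
```

View pics/top0.png

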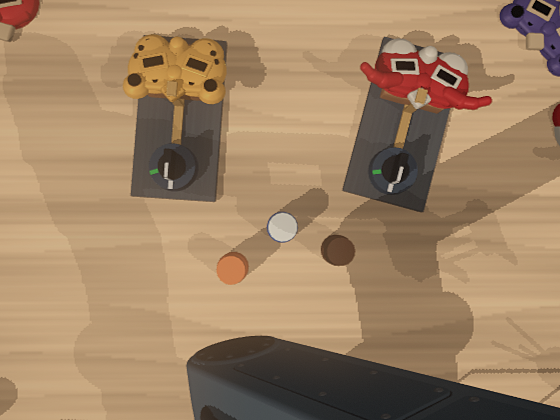

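View pics/side0.png

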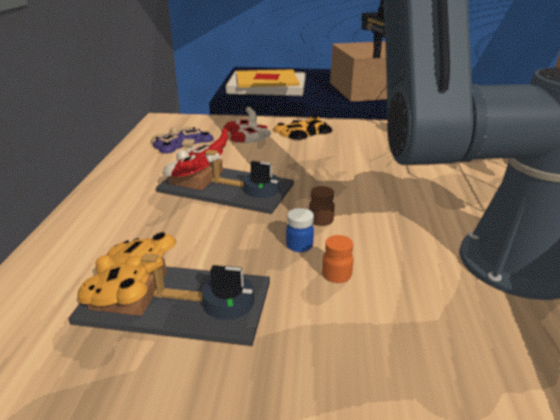

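The top view shows the red mask's stand on the right with its collar near (393,170), the white pointer pointing toward the robot, and the green tick at (376,172). The jars are at (282,227) blue/white cap, (338,250) brown and (231,268) orange.

```bash
cat > h.py <<'E'
import numpy as np, cv2
from rig import robot, eyes, ticket
from scipy.spatial.transform import Rotation as R
def cam(p):
    Rm=cv2.Rodrigues(np.array(p["rvec"],float))[0]; return np.array(p["K"]),Rm,np.array(p["tvec"],float).ravel()
def plane(p,uv,z):
    K,Rm,t=cam(p); d=Rm.T@np.linalg.solve(K,[uv[0],uv[1],1]); c=-Rm.T@t
    return c+d*(z-c[2])/d[2]
def proj(p,X):
    K,Rm,t=cam(p); x=K@(Rm@np.array(X)+t); return x[:2]/x[2]
E
python3 - <<'E'
from h import *
p=eyes.camera_params("top")
im=cv2.imread("pics/top0.png")
cv2.imwrite("pics/crop0.png",cv2.resize(im[130:230,340:450],None,fx=6,fy=6,interpolation=cv2.INTER_CUBIC)[:600,:])
s=cv2.imread("pics/side0.png")
cv2.imwrite("pics/crop1.png",cv2.resize(s[140:220,220:310],None,fx=7,fy=7,interpolation=cv2.INTER_CUBIC))
print(plane(p,(393,170),.03),plane(p,(282,227),.07),plane(p,(338,250),.07))
K,Rm,t=cam(p);print(-Rm.T@t)
q=robot.get_obs(); print(R.from_quat(q["tool_rot"]).as_matrix())
E
```

```text
[ 0.50635017 -0.21520278  0.03      ] [ 0.40684325 -0.01889377  0.07      ] [ 0.36866199 -0.11158649  0.07      ]
[0.41050256 0.004449   0.85731859]
[[-9.41155475e-01 -3.10267329e-04  3.37973779e-01]
 [-3.37973814e-01  1.65944203e-03 -9.41154051e-01]
 [-2.68838538e-04 -9.99998575e-01 -1.66665518e-03]]
```

View pics/crop0.png

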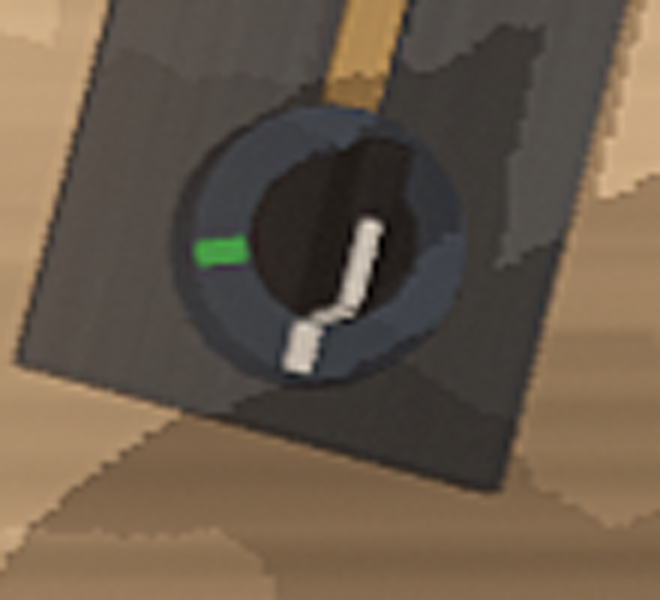

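View pics/crop1.png

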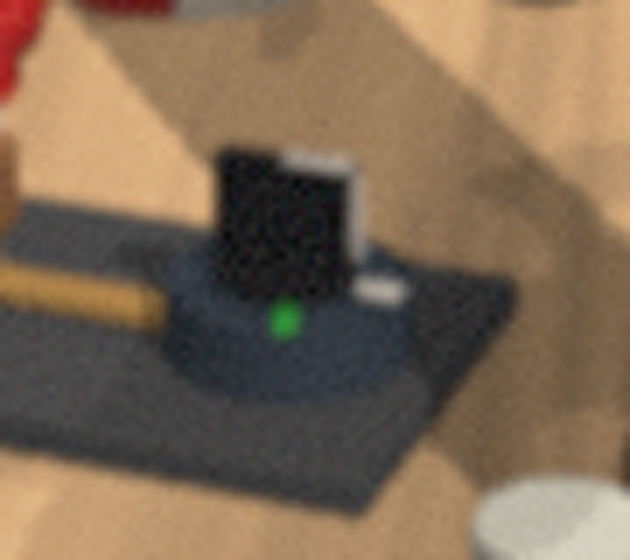

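```bash
python3 - <<'E'
from h import *
p=eyes.camera_params("top"); s=eyes.camera_params("side")
f=lambda x,y:(340+x/6-.4,130+y/6-.4)
g=lambda x,y:(220+x/7-.4,140+y/7-.4)
a=plane(p,f(372,218),.082);b=plane(p,f(345,306),.082); print("centre,end",a,b,np.linalg.norm(a-b),np.arctan2(*(a-b)[[1,0]]))
for z in(.03,.035,.04,.045): 
  c=plane(p,f((193+465)/2,(103+385)/2),z); w=plane(p,f(300,347),z); gr=plane(p,f(222,250),z)
  dia=np.linalg.norm(plane(p,f(193,244),z)-plane(p,f(465,244),z)); print(z,c,w,gr,dia, np.arctan2(*(c-w)[[1,0]]),np.linalg.norm(w-gr))
# plate edges yaw
e=[plane(p,f(*v),.015) for v in((17,360),(500,490),(110,0),(625,0))]
print("yaw",np.arctan2(*(e[2]-e[0])[[1,0]]),np.arctan2(*(e[3]-e[1])[[1,0]]),np.arctan2(*(e[0]-e[1])[[0,1]]),np.linalg.norm(e[0]-e[1]), "mid near edge",(e[0]+e[1])/2)
# side bar top corners: left-front(220,150) right (355,170)
print([plane(s,g(*v),.082) for v in ((220,152),(282,158),(352,168))])
# green tick triangulate
K,Rm,t=cam(p);K2,R2,t2=cam(s)
for A,B in ((f(222,250),g(286,320)),(f(300,347),g(380,291))):
  X=cv2.triangulatePoints(K@np.c_[Rm,t],K2@np.c_[R2,t2],np.array(A),np.array(B)).ravel();print(X[:3]/X[3])
for b in ((282,227),): print(plane(p,b,.07))
E
```

```text
centre,end [ 0.50706254 -0.21570675  0.082     ] [ 0.48284005 -0.20798619  0.082     ] 0.02542314042680969 -0.3085551660849571
0.03 [ 0.50588306 -0.21772803  0.03      ] [ 0.47567106 -0.20887959  0.03      ] [ 0.50408748 -0.18625314  0.03      ] 0.08003395266625976 -0.2849103478538009 0.03632422813113159
0.035 [ 0.50530662 -0.21638528  0.035     ] [ 0.4752772  -0.20759031  0.035     ] [ 0.50352189 -0.18510061  0.035     ] 0.07955025779053274 -0.2849103478537995 0.03610469826378852
0.04 [ 0.50473018 -0.21504252  0.04      ] [ 0.47488335 -0.20630104  0.04      ] [ 0.5029563  -0.18394808  0.04      ] 0.07906656291480574 -0.28491034785379904 0.035885168396445496
0.045 [ 0.50415373 -0.21369977  0.045     ] [ 0.47448949 -0.20501176  0.045     ] [ 0.50239071 -0.18279555  0.045     ] 0.07858286803907871 -0.2849103478537998 0.03566563852910235
yaw -0.25924259399155203 -0.26377382564643254 0.2628940817488751 0.14891306578030433 mid near edge [ 0.45360876 -0.20017908  0.015     ]
[array([ 0.52612604, -0.22119065,  0.082     ]), array([ 0.50584279, -0.21844503,  0.082     ]), array([ 0.4828643 , -0.21297472,  0.082     ])]
[ 0.50189314 -0.18346405  0.04235243]
[ 0.47408151 -0.20569493  0.04248843]
[ 0.40684325 -0.01889377  0.07      ]
```

View pics/wrist0.png

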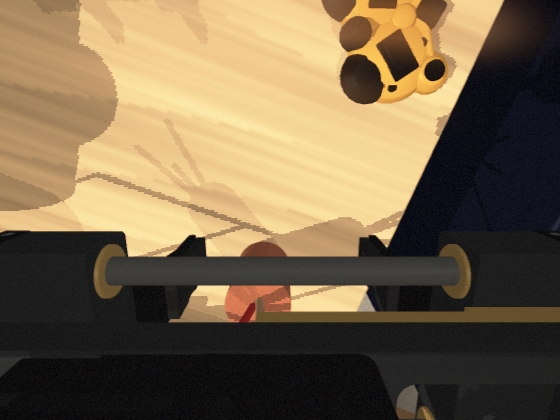

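The measurements agree: axis ≈ (0.506, −0.215), bar yaw ≈ −0.27, tick height 42 mm, plate width 149 mm. I'll move above the knob first and then turn the tool, which keeps joint 6 mid-range.

Request:
{"api": "play_rows", "payload": {"series": [[1,-0.337,0.04,-0.209,0,0,0],[1,-0.337,0.04,-0.209,0,0,0],[1,-0.337,0.04,-0.209,0,0,0],[1,-0.337,0.04,-0.209,0,0,0],[1,-0.337,0.04,-0.209,0,0,0],[1,-0.337,0.04,-0.209,0,0,0],[1,-0.337,0.04,-0.209,0,0,0],[1,-0.337,0.04,-0.209,0,0,0],[1,-0.337,0.04,-0.209,0,0,0],[1,-0.337,0.04,-0.209,0,0,0],[1,-0.337,0.04,-0.209,0,0,0],[1,-0.337,0.04,-0.209,0,0,0]], "grip_force": 30}}

```text
time: 1.15
position: [0.5079, -0.2136, 0.1992]
tool_rot: [-0.121, 0.697, -0.697, 0.121]
ft_force: [1.0, -0.2, -0.3]
grip_width: 0.0871
```

Request:
{"api": "play_rows", "payload": {"series": [[1,0,0,0,0,-0.0384,0],[1,0,0,0,0,-0.0384,0],[1,0,0,0,0,-0.0384,0],[1,0,0,0,0,-0.0384,0],[1,0,0,0,0,-0.0384,0],[1,0,0,0,0,-0.0384,0],[1,0,0,0,0,-0.0384,0],[1,0,0,0,0,-0.0384,0],[1,0,0,0,0,-0.0384,0],[1,0,0,0,0,-0.0384,0],[1,0,0,0,0,-0.0384,0]]}}

```text
time: 2.07
position: [0.5069, -0.2153, 0.1993]
tool_rot: [0.526, -0.473, 0.472, -0.526]
ft_force: [-0.4, 0.3, 0.7]
grip_width: 0.0871
```

Request:
{"api": "play_rows", "payload": {"series": [[1,0,0,0,0,-0.0384,0],[1,0,0,0,0,-0.0384,0],[1,0,0,0,0,-0.0384,0],[1,0,0,0,0,-0.0384,0],[1,0,0,0,0,-0.0384,0],[1,0,0,0,0,-0.0384,0],[1,0,0,0,0,-0.0384,0],[1,0,0,0,0,-0.0384,0],[1,0,0,0,0,-0.0384,0],[1,0,0,0,0,-0.0384,0],[1,0,0,0,0,0,0]]}}

```text
time: 2.98
position: [0.507, -0.2154, 0.1993]
tool_rot: [-0.701, 0.092, -0.092, 0.701]
ft_force: [-0.5, -0.5, 0.5]
grip_width: 0.0869
```

```bash
python3 - <<'E'
from h import *
o=robot.get_obs(); M=R.from_quat(o["tool_rot"]).as_matrix(); pw=eyes.camera_params("wrist")
im=cv2.cvtColor(eyes.camera("wrist"),cv2.COLOR_RGB2BGR); cv2.imwrite("pics/wrist1.png",im)
K,Rm,t=cam(pw); print(o["q"],o["position"],np.degrees(np.arctan2(M[1,2],M[0,2])),-Rm.T@t)
print(M)
print(proj(pw,[.506,-.215,.082]))
E
```

```text
[-6.04619800e-01  4.91759861e-01  1.66899227e+00 -4.79943965e-05
  9.81305907e-01 -1.91399357e+00] [ 0.50696662 -0.21537873  0.19933658] 75.023118794578 [ 0.44339881 -0.19803731  0.33622372]
[[ 9.66030096e-01 -4.05560628e-04  2.58429272e-01]
 [-2.58429196e-01  2.31727639e-04  9.66030174e-01]
 [-4.51669009e-04 -9.99999891e-01  1.19047167e-04]]
[281.55328206 210.59500861]
```

View pics/wrist1.png

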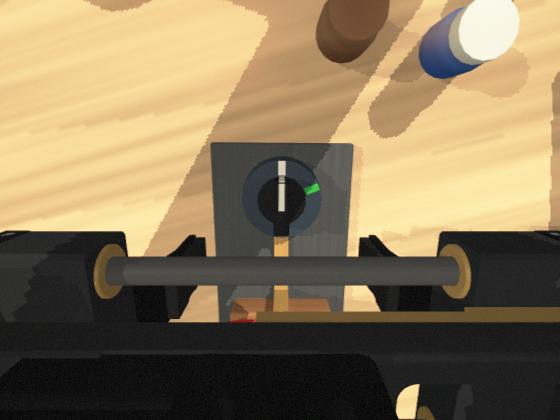

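The wrist view shows the pointer vertical at u≈282 and the bar centre at (282,211), where I predicted (281.6,210.6). The grasp is aligned, so I'll descend.

Request:
{"api": "play_rows", "payload": {"series": [[1,-0.005,0.25,0,0,0,0],[1,-0.005,0.25,0,0,0,0],[1,0,0.25,0,0,0,0],[1,0,0.2,0,0,0,0],[1,0,0.16,0,0,0,0],[1,0,0.1,0,0,0,0],[1,0,0,0,0,0,0],[1,0,0,0,0,0,0]]}}

```text
time: 3.7
position: [0.5061, -0.2152, 0.0783]
tool_rot: [-0.701, 0.094, -0.093, 0.701]
ft_force: [-0.1, 0.2, 0.5]
grip_width: 0.0871
```

Request:
{"api": "play_rows", "payload": {"series": [[0,0,0,0,0,0,0],[0,0,0,0,0,0,0],[0,0,0,0,0,0,0],[0,0,0,0,0,0,0],[0,0,0,0,0,0,0],[0,0,0,0,0,0,0],[0,0,0,0,0,0,0],[0,0,0,0,0,0,0],[0,0,0,0,0,0,0],[0,0,0,0,0,0,0]]}}

```text
time: 4.53
position: [0.5061, -0.2152, 0.0785]
tool_rot: [-0.701, 0.093, -0.093, 0.701]
ft_force: [-0.8, -0.1, -0.5]
grip_width: 0.028
```

```bash
python3 - <<'E'
from h import *
o=robot.get_obs(); print(o["position"],o["ft_force"],o["moment"],o["grip_width"],o["q"])
cv2.imwrite("pics/side1.png",cv2.cvtColor(eyes.camera("side"),cv2.COLOR_RGB2BGR))
E
```

```text
[ 0.50611849 -0.21517802  0.07850512] [-0.83248286 -0.14896756 -0.46679458] [ 0.11709527 -0.15301895  0.00058397] 0.028028226676742533 [-6.05240015e-01  6.81884477e-01  1.75162875e+00  3.24125840e-05
  7.08185684e-01 -1.91262223e+00]
```

View pics/side1.png

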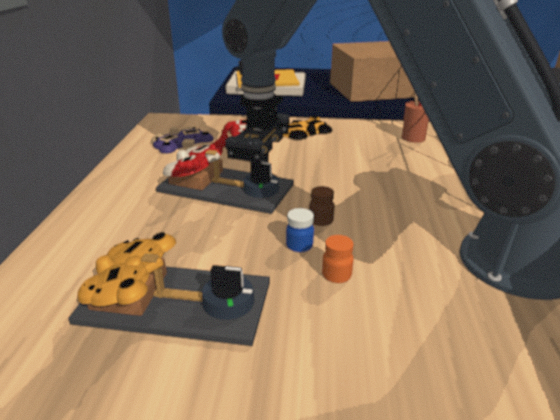

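The side view shows the gripper over the red mask's knob at (262,175), with the jars and the yellow stand unchanged. The opening is still 28 mm, so the fingers are still closing.

Request:
{"api": "play_rows", "payload": {"series": [[0,0,0,0,0,0,0],[0,0,0,0,0,0,0],[0,0,0,0,0,0,0],[0,0,0,0,0,0,0],[0,0,0,0,0,0,0]]}}

```text
time: 5.0
position: [0.506, -0.2157, 0.0785]
tool_rot: [0.701, -0.093, 0.093, -0.701]
ft_force: [-2.1, -2.9, -1.6]
grip_width: 0.0135
```

The bar is gripped at 13.5 mm. I'll turn clockwise.

Request:
{"api": "play_rows", "payload": {"series": [[0,0,0,0,0,0.02,0],[0,0,0,0,0,0.03,0],[0,0,0,0,0,0.03,0],[0,0,0,0,0,0.03,0],[0,0,0,0,0,0.03,0],[0,0,0,0,0,0.03,0]]}}

```text
time: 5.5
position: [0.5058, -0.2161, 0.0785]
tool_rot: [0.652, -0.276, 0.275, -0.651]
ft_force: [-3.1, -5.5, -1.5]
grip_width: 0.0138
```

```bash
python3 - <<'E'
from h import *
o=robot.get_obs(); M=R.from_quat(o["tool_rot"]).as_matrix();print(o["position"],o["ft_force"],o["moment"],o["grip_width"],np.degrees(np.arctan2(M[1,2],M[0,2])))
E
```

```text
[ 0.50576462 -0.2160986   0.0785339 ] [-3.13870704 -5.50957469 -1.46717882] [-0.83555016  0.38335941  0.04723295] 0.013842627866131071 44.1335755648463
```

Request:
{"api": "play_rows", "payload": {"series": [[0,0,0,0,0,0.03,0],[0,0,0,0,0,0.03,0],[0,0,0,0,0,0.03,0],[0,0,0,0,0,0.03,0],[0,0,0,0,0,0.03,0],[0,0,0,0,0,0.03,0],[0,0,0,0,0,0.02,0],[0,0,0,0,0,0,0],[0,0,0,0,0,0,0]]}}

```text
time: 6.25
position: [0.5053, -0.2164, 0.0785]
tool_rot: [0.536, -0.462, 0.462, -0.534]
ft_force: [-2.7, -5.9, -0.0]
grip_width: 0.014
```

```bash
python3 - <<'E'
from h import *
o=robot.get_obs(); M=R.from_quat(o["tool_rot"]).as_matrix();print(o["position"],o["ft_force"],o["moment"],o["grip_width"],np.degrees(np.arctan2(M[1,2],M[0,2])))
cv2.imwrite("pics/side2.png",cv2.cvtColor(eyes.camera("side"),cv2.COLOR_RGB2BGR)[100:260,150:350].repeat(3,0).repeat(3,1))
E
```

```text
[ 0.50527362 -0.21637658  0.07852577] [-2.65043909 -5.94711764 -0.04970479] [-1.12125422  0.71450798 -0.07732617] 0.01397457728275589 8.366566474690883
```

View pics/side2.png

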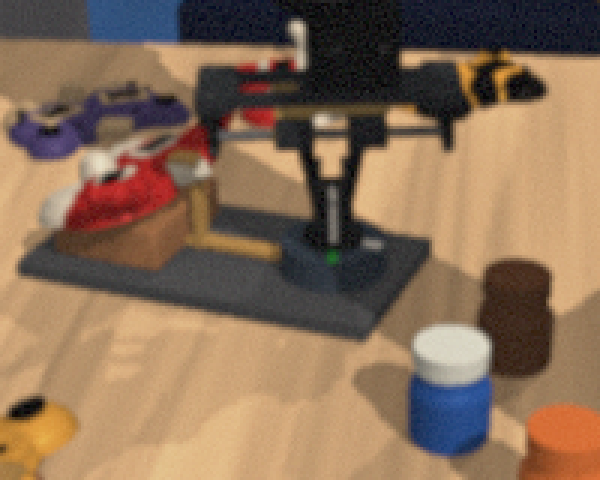

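The pointer at (333,215) in the crop now lines up with the green tick at (333,257). It has turned 66.7° and the moment has changed sign. I'll open and lift.

Request:
{"api": "play_rows", "payload": {"series": [[1,0,0,0,0,0,0],[1,0,0,0,0,0,0],[1,0,0,0,0,0,0],[1,0,0,0,0,0,0],[1,0,0,0,0,0,0],[1,0,0,0,0,0,0],[1,0,0,0,0,0,0],[1,0,0,0,0,0,0]]}}

```text
time: 6.97
position: [0.5062, -0.2151, 0.0786]
tool_rot: [-0.535, 0.462, -0.462, 0.535]
ft_force: [0.4, 0.4, -0.1]
grip_width: 0.0591
```

Request:
{"api": "play_rows", "payload": {"series": [[1,0,-0.1,0,0,0,0],[1,0,-0.2,0,0,0,0],[1,0,-0.3,0,0,0,0],[1,0,-0.3,0,0,0,0],[1,0,-0.3,0,0,0,0],[1,0,-0.2,0,0,0,0],[1,0,0,0,0,0,0],[1,0,0,0,0,0,0]]}}

```text
time: 7.63
position: [0.5067, -0.2155, 0.2205]
tool_rot: [-0.535, 0.461, -0.464, 0.535]
ft_force: [0.0, -0.5, -0.7]
grip_width: 0.0866
```

```bash
python3 - <<'E'
from h import *
o=robot.get_obs(); print(o["position"],o["ft_force"],o["grip_width"],o["joint_velocities"].round(3))
a=cv2.cvtColor(eyes.camera("side"),cv2.COLOR_RGB2BGR);b=cv2.cvtColor(eyes.camera("top"),cv2.COLOR_RGB2BGR);c=cv2.cvtColor(eyes.camera("wrist"),cv2.COLOR_RGB2BGR)
cv2.imwrite("pics/side3.png",cv2.resize(a[100:350,60:370],None,fx=2.4,fy=2.4));cv2.imwrite("pics/top3.png",b);cv2.imwrite("pics/wrist3.png",c)
E
```

```text
[ 0.50668373 -0.21551464  0.22047401] [ 0.03606426 -0.47368082 -0.74963079] 0.08657766519520874 [-0.002  0.044  0.038 -0.    -0.005 -0.002]
```

View pics/side3.png

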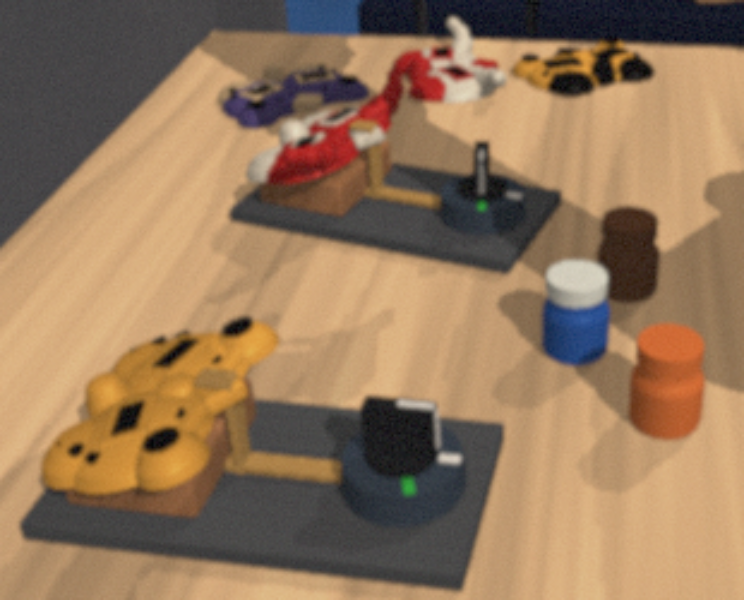

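View pics/wrist3.png

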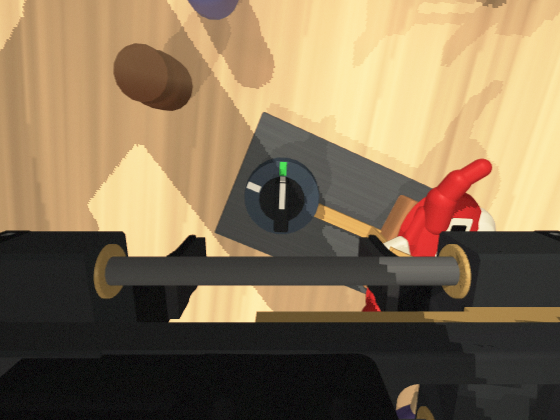

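View pics/top3.png

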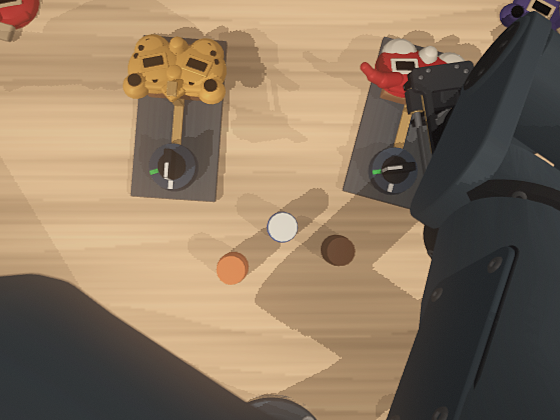

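With the gripper clear, all three views show the red knob's pointer on the green tick (wrist view (283,170)). In the top view the yellow knob still points at its white tick, and the jar is unmoved at (282,227).

```bash
python3 -c "
from rig import ticket; print(ticket.hand_in())"
```

```text
the job is handed in; nothing more can be done
None
```

The horned red mask's stand is locked, and I handed the job in. I gripped its knob, turned it about 67° clockwise until the moment changed sign, then let go and lifted clear, at about 7.8 s on the robot's clock.

**Last checks:**
- **Red knob:** after release, all three views show its pointer on the green tick.
- **Yellow knob:** it still points at its white tick in the side and top views.
- **Blue jar:** it has not moved in the top view, at pixel (282, 227) before and after.
- **Forces:** the highest wrist force I read was about 7 N, and the gripper ended open, touching nothing.

No check failed. The first bar-angle estimates from the top picture differed by up to 0.05 rad. The wrist picture settled it before I gripped.

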